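# Close up the denture transport case

## Robot

A 7-joint arm with a two-finger parallel gripper is mounted at the origin on a cart in front of the work surface, level with it; the furniture and walls round the work are solid. World frame = base frame: x ahead of the robot, y to its left, z up, the work surface at z = 0. Lengths are in m, angles in rad, forces in N, time in s.
With the tool pointing down it reaches from about 0.425 to 0.925 m from the base axis. Payload 6.8 kg.
Tool frame: the origin (TCP) lies at the very end of the fingers, on their centre line; the grasp point (between the pads) lies 19 mm behind it (bot.grip_depth is the distance from the TCP to the grasp point, in m); z points along the fingers, y is the direction in which the jaws open and shut (so a half turn about z gives the same grasp; the last joint's range is limited). The gripper opens to 85 mm and grips with 20 to 120 N. Pads are 22 mm wide; open, the fingers measure 114 mm over their backs; the gripper's body (76 mm by 85 mm) begins 54 mm behind the grasp point. The pads swing forward as they close: fully open they stand 13 mm farther back than shut.
Start: joints at [-1.25, 0.477, 0.022, 1.555, -0.011, 1.109, -0.083], TCP at [0.281, 0.614, 0.231] pointing down, gripper open.
Joint ranges: [-2.96, 2.96], [-0.34, 2.1], [-1.41, 1.46], [0.24, 2.44], [-1.37, 4.51], [0.17, 1.92], [-2.96, 2.96]. Speed limits (rad/s): [2.39, 2.39, 3.14, 3.14, 3.14, 3.14, 3.14].

## Interface

Orientations are given as a unit quaternion [w, x, y, z].
In Python, from station import bot gives the robot as it stands.
- The arm moves only by the tool step_arm, never from a script. Its argument "increments" is a list of rows, each a list of 7 numbers: the shift along the world's x, y, z in m, then the turn, a rotation vector about the world's x, y, z in degrees, then the gripper command: -1 is fully open, 1 is shut, values between are in proportion. In form: [[dx, dy, dz, rx, ry, rz, fingers], ...]. A call has 1 to 10 rows; each row is the pose to reach, as a shift and turn from the pose commanded when the call began; what a row does not reach only later rows make up. A row lasts 1/12 s, in which the tool goes at most 41.7 mm and 7.16 degrees, less where a joint would pass 70% of its speed; a pose out of reach is approached as far as the arm can. A call with a gripper value outside its range is refused whole. The fingers move at their own pace and stop on an object; "force" is the grip in N (left out, the last holds). Time passes only in rows, so rows that repeat a pose let the fingers close. It gives the time, the measured TCP pose, the force and the opening at its end, in the units of the state.
- bot.get_obs(): the state, without advancing time (a new reading comes with each control period).
- bot.read_camera(name): name is "scene" or "top" or "wrist"; returns a dict with "color" (420x560x3 uint8, red, green, blue), "intrinsics" (3x3 intrinsics, pixels), "extrinsics" (4x4, takes a point from camera to world coordinates). Camera axes: x right, y up, looking along -z (the intrinsics and any distortion apply to the point x, -y, -z); pixel columns grow to the right and rows downward; lengths in m; the calibration is good to about 2 mm. A picture is of the moment at which its call begins. There is no depth.
- bot.hand_in(): hands the job in, once; it reports no verdict.
Trained networks look in the newest picture that a camera, given by its name, has taken for a name from the list of things; names that differ only in an ending like _2 or _b are one class to them, and where a whole thing is asked for, a point or a joint stands for the part that bears it (a point fixed in the world has none). Each returns a list of dicts, best first, with "conf" (0 to 1); they miss things now and then, are a little off and sometimes report something else, mostly with a low value. They report only what shows in the picture. A call takes as long as a camera call.
- bot.recognise(thing, camera): "location" ([column, row] as shares, 0 to 1, of the picture: columns of its width, rows of its height, amid what is visible of it).
- bot.place_of(thing, camera): "location" ([column, row] as shares, 0 to 1, of the picture: columns of its width, rows of its height: a listed point, or the origin of a listed thing).
The state is a dict: "t": time; "q": joint angles; "joint_vel": joint speeds; "joint_torque": joint torques, N m; "eef_pos": TCP position; "tool_rot": TCP orientation; "contact_force": force on the tool from outside, world axes, zero at the start; "torque": the same for the moment, N m; "gripper_width": opening from 0.0 (shut) to 1.0 (fully open).
Only numpy, scipy, OpenCV 4.12 (cv2) and the standard library are available. Lean on these libraries where they do the work, as an engineer would, in place of code of your own. Each camera call takes 0.05 s, during which the arm holds its last target.

## Task

Close up the white transport case so the trial denture can be sent off: with the fingertips gently push the upright metal retaining flap fully down over the denture first, then push the open cover round from behind until it is fully shut. Only push: do not pick up or carry anything, leave the denture in its bay, and leave the things standing round the case where they are.

Things in the scene. Friction and masses are not known exactly. Their poses are not given: they have to be found in the camera images.
- case: White open case fixed on the bench on four 8 mm rubber feet: box 160 mm along its x, 140 along y, 48 high; walls 4, floor 5 mm. Origin: centre of the box's underside (8 mm above the bench), z up. The cover is hinged on the +y rim, the flap inside the -y wall. A divider 39 mm high at y = +33 mm parts the wide denture bay (-y) from the narrow bay (+y), where tweezers lie.
- flap (a joint): Angle of the aluminium retaining flap, rad: 0 = folded level over the denture (end stop), 1.57 = upright, 1.65 = limit. 4 mm thick, 144 mm along the hinge (case's x), 100 mm hinge to free edge (6 mm bead). Folding swings the edge from above the hinge towards the case's +y. Folded, its top is at 42 mm in the case's z. Stiff hinge: stays where left, about 1 N at the edge. Upright it blocks the cover.
- flap_hinge (a point): Middle of the flap's hinge line: at x 0, y -64 mm, z 40 mm in the case's frame.
- flap_edge (a point): Middle of the flap's free edge, 100 mm from its hinge, at mid-thickness.
- cover (a joint): Angle of the white cover, rad: 0 = shut level (end stop), 1.57 = straight up, more = leaning back to the case's +y; limit 2.15. Shallow shell 160 mm along the hinge (case's x), 140 mm hinge to free edge, 12 mm deep. Upright, its outer face looks to the case's +y; shut, that face is at 60 mm in the case's z. Stiff hinge: stays where left, 1 to 3 N near the edge.
- cover_hinge (a point): Middle of the cover's hinge line: at x 0, y +70 mm, z 48 mm in the case's frame. The cover's outer face runs parallel to the hinge line's radius, 12 mm off it.
- cover_edge (a point): Middle of the cover's free edge on its outer face, 140 mm out from the hinge and 12 mm off.
- denture: Trial denture on a white plaster base, 62 x 61 x 26 mm, lying loose in the case's wide bay. Origin: centre of its underside.
- tweezers: Steel tweezers, 128 x 14 x 9 mm, lying loose in the narrow bay along the case's x. Origin: centre of the underside.
- oil_bottle: Bystander: small round bottle with black cap, 39 mm across, 76 mm tall, standing to the left of the case near the bench's front edge. Origin: centre of its underside.
- paste_pot: Bystander: squat round pot with a black lid, 49 mm across, 52 mm tall, standing to the right of the case. Origin: centre of its underside.

How it is judged:
On the way, in this order (a step that is already met when the one before it is completed fails the run):
1. the flap is folded fully down while the cover still stands open (value of joint flap below 0.07 rad and value of joint cover above 1.2 rad), for 0.2 s.
2. the cover is fully shut over the folded flap (value of joint cover below 0.05 rad and value of joint flap below 0.07 rad), for 0.2 s.
At the end, for the whole second after the job is handed in: The flap is down (joint below 0.07 rad) and the cover shut over it (joint below 0.05 rad) and still; the denture lies on the floor of its bay; the bottle and the paste pot are within 20 mm of where they stood (all of step 2 and velocity of joint cover between -0.05 and 0.05 rad/s and z of denture in the frame of case below 0.012 m and y of denture in the frame of case between -0.045 and 0.01 m and x of denture in the frame of case between -0.055 and 0.055 m and distance of each of oil_bottle, paste_pot from where it was at the start of the episode below 0.02 m); the robot touches nothing.
It fails at once if the denture is lifted more than 10 mm off the floor of its bay (z of denture in the frame of case above 0.015 m).
It fails at once if the tweezers are lifted out of their bay (z of tweezers in the frame of case above 0.03 m).
It fails at once if the bottle or the paste pot is lifted, knocked over or moved more than 20 mm (distance of any of oil_bottle, paste_pot from where it was at the start of the episode above 0.02 m or angle between any of oil_bottle, paste_pot's own z axis and vertical above 0.5 rad).
It fails at once if the flap or the cover is forced or squeezed with more than 35 N (contact force between the fingers and flap above 35 N or contact force between the fingers and cover above 35 N).
It also fails if it takes over 48 s, if anything falls off the work surface, if the arm or the gripper's body presses on something with over 40 N, if the wrist force passes 120 N, or if a joint passes its speed limit or range.

## Working session

There is one attempt and no reset: what is moved stays moved. The work goes in short steps, Python scripts to look and compute and a tool call to move; the robot and the scene stay as the last step left them, time stands still between calls to the robot, and variables do not carry over. Pictures are saved under pics/ and viewed, and the job is handed in when it is done.

Besides the shell and the picture viewer there is one more tool, called after "Request:" as name([rows], argument=value, ...), one row to a line, values as JSON. step_arm: Moves the arm, as the interface text tells. Its arguments: {"type":"object","properties":{"increments":{"type":"array","items":{"type":"array","items":{"type":"number"}}},"force":{"type":"number"}},"required":["increments"]}

```bash
mkdir -p pics; ls
cat > h.py <<'E'
import numpy as np, cv2
from station import bot
def snap(cam,name):
    r=bot.read_camera(cam); cv2.imwrite(f'pics/{name}.png',r['color'][:,:,::-1]); return r
def proj(r,P):
    E=np.array(r['extrinsics']);K=np.array(r['intrinsics'])
    p=np.linalg.inv(E)@np.append(P,1); q=K@np.array([p[0],-p[1],-p[2]]); return q[:2]/q[2]
def ray(r,uv):
    E=np.array(r['extrinsics']);K=np.array(r['intrinsics'])
    d=np.linalg.inv(K)@np.array([uv[0],uv[1],1.]); d=E[:3,:3]@np.array([d[0],-d[1],-d[2]]); return E[:3,3],d/np.linalg.norm(d)
def atz(r,uv,z):
    o,d=ray(r,uv); return o+d*(z-o[2])/d[2]
E
python3 - <<'E'
from h import *
print(bot.get_obs())
for c in ['scene','top','wrist']:
    r=snap(c,c+'0'); print(c,np.round(r['extrinsics'],3).tolist(),np.round(r['intrinsics'],1).tolist(), [k for k in r])
    for n in ['case','flap_hinge','flap_edge','cover_hinge','cover_edge','denture','oil_bottle','paste_pot']:
        try:
            l=bot.place_of(n,c)[:2]
            print(n,[(np.round(np.array(x['location'])*[560,420],1).tolist(),round(x['conf'],2)) for x in l])
        except Exception as e: print(n,e)
E
```

```text
pics
{'t': 0.0, 'q': array([-1.25008803,  0.4777937 ,  0.02233163,  1.55643134, -0.01149361,
        1.1092764 , -0.08309451]), 'joint_vel': array([ 8.97775634e-04,  2.22365839e-05, -2.50036413e-04,  2.26698964e-05,
       -1.78775922e-03, -8.85544734e-04,  5.18794491e-04]), 'joint_torque': array([-1.14329964e-04, -5.96451437e+01,  1.60828527e+00, -2.81200397e+01,
        1.25335524e-02,  9.45376523e-03,  1.71350422e-05]), 'eef_pos': array([0.28042688, 0.61336035, 0.23033833]), 'tool_rot': array([-1.23521434e-04,  2.12746924e-01,  9.77106931e-01, -8.81730197e-04]), 'contact_force': array([0.13582159, 0.3178678 , 0.76652862]), 'torque': array([ 0.02454106, -0.00162153, -0.00714201]), 'gripper_width': 0.9999797931316831}
scene [[0.837, 0.358, -0.414, -0.137], [-0.547, 0.559, -0.623, -0.906], [0.008, 0.748, 0.664, 1.008], [0.0, 0.0, 0.0, 1.0]] [[490.1, 0.0, 282.3], [0.0, 490.1, 204.8], [0.0, 0.0, 1.0]] ['color', 'intrinsics', 'extrinsics']
case [([324.7, 245.3], 0.72)]
flap_hinge [([344.5, 246.2], 0.82)]
flap_edge [([344.0, 220.2], 0.7), ([287.6, 181.2], 0.53)]
cover_hinge [([307.3, 223
[... 335 characters left out ...]
 [0.0, 0.0, 1.0]] ['color', 'intrinsics', 'extrinsics']
case [([326.4, 196.8], 0.84)]
flap_hinge [([348.6, 192.2], 0.46)]
flap_edge [([349.7, 186.8], 0.72)]
cover_hinge [([312.2, 200.3], 0.67), ([309.9, 198.8], 0.19)]
cover_edge [([286.6, 203.3], 0.71), ([326.7, 200.1], 0.38)]
denture [([334.0, 197.8], 0.62)]
oil_bottle [([186.5, 231.2], 0.56)]
paste_pot [([390.0, 183.6], 0.66)]
wrist [[0.416, -0.878, -0.236, 0.222], [0.91, 0.401, 0.108, 0.641], [-0.0, -0.26, 0.966, 0.374], [0.0, 0.0, 0.0, 1.0]] [[308.7, 0.0, 277.7], [0.0, 308.7, 204.8], [0.0, 0.0, 1.0]] ['color', 'intrinsics', 'extrinsics']
case []
flap_hinge []
flap_edge []
cover_hinge []
cover_edge []
denture []
oil_bottle []
paste_pot []
```

View pics/scene0.png

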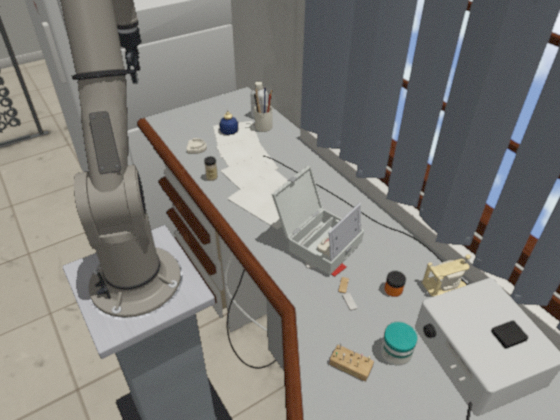

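View pics/top0.png

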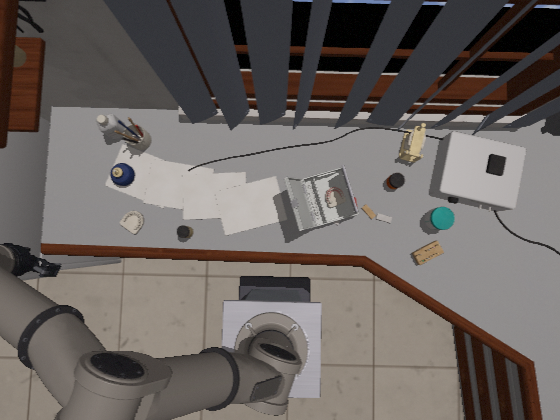

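The scene view shows the case near (320,230), with the cover on its left and the flap standing upright on its right. In the top view the case is near (322,200), the cover leans to the left at (300,205) and the bystanders are at (184,232) and (396,181). Next I'll crop in and measure.

Run:
```python
from h import *
rs={c:bot.read_camera(c) for c in ['scene','top']}
def best(n,c):
    l=bot.place_of(n,c); return np.array(l[0]['location'])*[560,420] if l else None
zs={'case':.008,'flap_hinge':.048,'cover_hinge':.056,'flap_edge':.148,'oil_bottle':0,'paste_pot':0,'denture':.013}
for n in ['case','flap_hinge','cover_hinge','flap_edge','cover_edge','oil_bottle','paste_pot','denture']:
    L=[]
    for c in rs:
        p=best(n,c)
        if p is None: continue
        L.append(ray(rs[c],p))
        if n in zs: print(n,c,np.round(atz(rs[c],p,zs[n]),3))
    if len(L)==2:
        A=sum(np.eye(3)-np.outer(d,d) for o,d in L); b=sum((np.eye(3)-np.outer(d,d))@o for o,d in L)
        P=np.linalg.solve(A,b); print('   tri',n,np.round(P,3))
for c,(x0,y0,x1,y1) in {'scene':(250,150,390,280),'top':(270,150,370,240)}.items():
    im=rs[c]['color'][y0:y1,x0:x1,::-1]; im=cv2.resize(im,None,fx=5.5,fy=4.5 if 0 else 4.6,interpolation=cv2.INTER_CUBIC) if 0 else cv2.resize(im,None,fx=4.5,fy=4.5,interpolation=cv2.INTER_CUBIC)
    cv2.imwrite(f'pics/{c}_crop.png',im)
```

```text
case scene [ 0.485 -0.175  0.008]
case top [ 0.483 -0.177  0.008]
   tri case [ 0.483 -0.177  0.011]
flap_hinge scene [ 0.508 -0.238  0.048]
flap_hinge top [ 0.508 -0.248  0.048]
   tri flap_hinge [ 0.504 -0.245  0.056]
cover_hinge scene [ 0.479 -0.114  0.056]
cover_hinge top [ 0.471 -0.115  0.056]
   tri cover_hinge [ 0.473 -0.117  0.061]
flap_edge scene [ 0.508 -0.221  0.148]
flap_edge top [ 0.505 -0.225  0.148]
   tri flap_edge [ 0.505 -0.225  0.152]
   tri cover_edge [ 0.434 -0.14   0.251]
oil_bottle scene [0.374 0.295 0.   ]
oil_bottle top [0.364 0.287 0.   ]
   tri oil_bottle [0.366 0.283 0.011]
paste_pot scene [ 0.549 -0.388  0.   ]
paste_pot top [ 0.517 -0.247  0.   ]
   tri paste_pot [ 0.575 -0.302 -0.112]
denture scene [ 0.495 -0.192  0.013]
denture top [ 0.486 -0.188  0.013]
   tri denture [ 0.49  -0.19   0.014]
```

View pics/scene_crop.png

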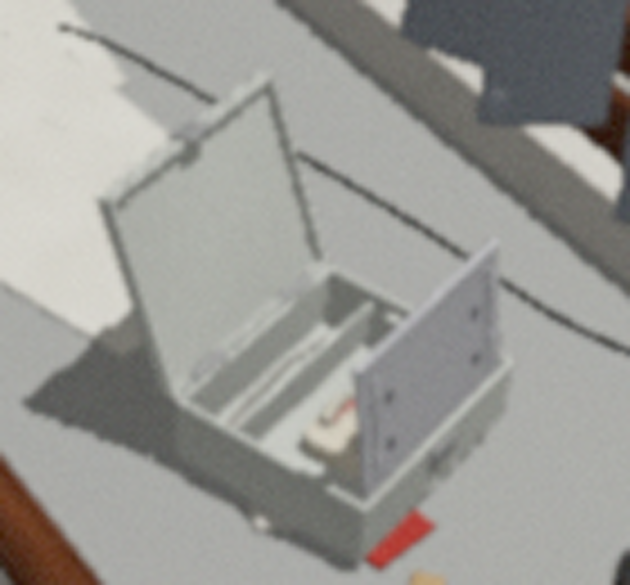

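View pics/top_crop.png

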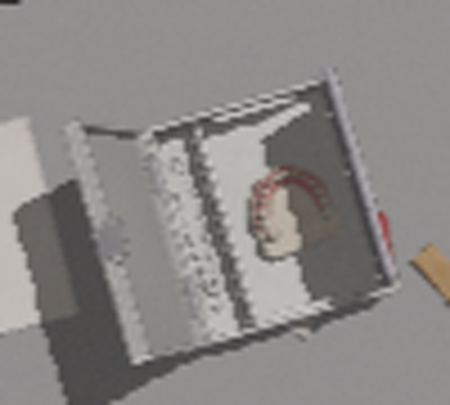

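```bash
cat >> h.py <<'E'
def model(p):
    cx,cy,yaw,fl,cv_=p
    c,s=np.cos(yaw),np.sin(yaw)
    def W(P): x,y,z=P; return np.array([cx+c*x-s*y,cy+s*x+c*y,z+.008])
    def flap(x,r=.1,off=0): return W((x,-.064+r*np.cos(fl)-off*np.sin(fl),.040+r*np.sin(fl)+off*np.cos(fl)))
    # cover: radius dir from hinge: angle 0 -> -y ; 1.57 -> +z ; outer normal angle0 -> +z ; 1.57 -> +y
    def cover(x,r=.14,off=.012): return W((x,.07-r*np.cos(cv_)+off*np.sin(cv_),.048+r*np.sin(cv_)+off*np.cos(cv_)))
    return W,flap,cover
E
cat > fit.py <<'E'
from h import *
from scipy.optimize import least_squares
rs={c:bot.read_camera(c) for c in ['scene','top']}
O={'scene':(250,150),'top':(270,150)}
def obs(p):
    W,F,C=model(p)
    return [('scene',(358,505),W((-.08,-.07,.048))),('scene',(512,368),W((.08,-.07,.048))),('scene',(182,402),W((-.08,.07,.048))),
    ('scene',(360,568),W((-.08,-.07,0))),
    ('scene',(358,372),F(-.072,.103)),('scene',(497,245),F(.072,.103)),('scene',(105,203),C(-.08,.14,.006)),('scene',(270,75),C(.08,.14,.006)),
    ('top',(400,288),W((-.08,-.07,.048))),('top',(330,70),F(.072,.103)),('top',(398,278),F(-.072,.103)),('top',(147,135),W((.08,.07,.048))),
    ('top',(70,125),C(.08,.14,.006)),('top',(135,362),C(-.08,.14,.006))]
def res(p):
    o=[]
    for c,uv,P in obs(p):
        o+=list(proj(rs[c],P)-(np.array(uv)/4.5+O[c]))
    return np.array(o)
s=least_squares(res,[.484,-.176,.3,1.57,1.9],loss='soft_l1')
print(np.round(s.x,4)); print(np.round(res(s.x).reshape(-1,2),1).tolist())
W,F,C=model(s.x)
print('fedge',F(0),'fhinge',W((0,-.064,.04)),'cedge',C(0),C(.08),C(-.08),'chinge',W((0,.07,.048)))
for n,c,z in [('paste_pot','top',.0),('paste_pot','scene',0),('denture','top',.013)]:
    print(n,c,[(np.round(atz(rs[c],np.array(l['location'])*[560,420],z),3),round(l['conf'],2)) for l in bot.place_of(n,c)])
E
python3 fit.py
```

```text
[ 0.4905 -0.1806  0.3056  1.4355  1.9639]
[[1.1, 1.8], [0.1, -1.3], [-2.1, -0.2], [-0.7, -0.1], [-0.9, 0.3], [-0.4, -1.0], [-2.0, -0.7], [-1.6, -0.8], [0.9, 0.1], [1.1, -0.7], [0.1, -0.6], [0.6, -1.8], [0.5, -0.7], [1.6, -0.1]]
fedge [ 0.5056616  -0.22879657  0.14708658] fhinge [ 0.50971832 -0.24165707  0.048     ] cedge [ 0.4499384  -0.05214467  0.18072235] [ 0.52623265 -0.02807836  0.18072235] [ 0.37364415 -0.07621099  0.18072235] chinge [ 0.46940725 -0.1138642   0.056     ]
paste_pot top [(array([ 0.561, -0.392,  0.   ]), 0.52), (array([ 0.496, -0.171,  0.   ]), 0.32)]
paste_pot scene []
denture top [(array([ 0.495, -0.194,  0.013]), 0.84)]
```

The fit agrees across both cameras: case at about (0.490, -0.180), yaw 17.5°, flap about 1.45–1.57 and cover about 1.96. I'll move over with the gripper shut, keeping above the cover.

Request:
step_arm([
  [0.02, -0.03, 0.03, 0, 0, -5, 1],
  [0.04, -0.065, 0.04, 0, 0, -12, 1],
  [0.06, -0.1, 0.04, 0, 0, -18, 1],
  [0.08, -0.135, 0.04, 0, 0, -24, 1],
  [0.1, -0.17, 0.04, 0, 0, -30, 1],
  [0.12, -0.205, 0.04, 0, 0, -36, 1],
  [0.14, -0.24, 0.04, 0, 0, -42, 1],
  [0.16, -0.275, 0.04, 0, 0, -48, 1],
  [0.18, -0.31, 0.04, 0, 0, -48, 1],
  [0.2, -0.345, 0.04, 0, 0, -48, 1],
])

```text
t: 3.33
eef_pos: [0.4813, 0.2671, 0.2716]
tool_rot: [0.0, 0.592, 0.806, 0.0]
contact_force: [0.4, 0.2, -0.9]
gripper_width: 0.001
```

Request:
step_arm([
  [0.003, -0.038, 0, 0, 0, 0, 1],
  [0.006, -0.076, 0, 0, 0, 0, 1],
  [0.009, -0.114, 0, 0, 0, 0, 1],
  [0.012, -0.152, 0, 0, 0, 0, 1],
  [0.015, -0.19, 0, 0, 0, 0, 1],
  [0.018, -0.228, 0, 0, 0, 0, 1],
  [0.021, -0.266, 0, 0, 0, 0, 1],
  [0.024, -0.304, 0, 0, 0, 0, 1],
  [0.027, -0.342, 0, 0, 0, 0, 1],
  [0.03, -0.38, 0, 0, 0, 0, 1],
])

```text
t: 4.17
eef_pos: [0.5105, -0.1129, 0.2717]
tool_rot: [0.0, 0.592, 0.806, 0.0]
contact_force: [0.9, 0.7, -0.1]
gripper_width: -0.003
```

Request:
step_arm([
  [0.003, -0.038, 0, 0, 0, 0, 1],
  [0.006, -0.076, 0, 0, 0, 0, 1],
  [0.008, -0.114, 0, 0, 0, 0, 1],
  [0.009, -0.152, 0, 0, 0, 0, 1],
  [0.009, -0.164, 0, 0, 0, 0, 1],
  [0.009, -0.164, 0, 0, 0, 0, 1],
  [0.009, -0.164, 0, 0, 0, 0, 1],
])

```text
t: 4.75
eef_pos: [0.5194, -0.2754, 0.2711]
tool_rot: [-0.0, 0.592, 0.806, 0.0]
contact_force: [0.3, -0.4, 0.4]
gripper_width: 0.004
```

Run:
```python
from h import *
a=snap('wrist','w1')['color']; r=bot.read_camera('scene'); b=cv2.resize(r['color'][100:310,230:420],None,fx=2,fy=2)
cv2.imwrite('pics/c1.png',np.hstack([cv2.resize(a,(400,300)),cv2.resize(b,(380,420))[:300*1]])[:,:,::-1] if 0 else b[:,:,::-1])
```

```text
(no output)
```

View pics/w1.png

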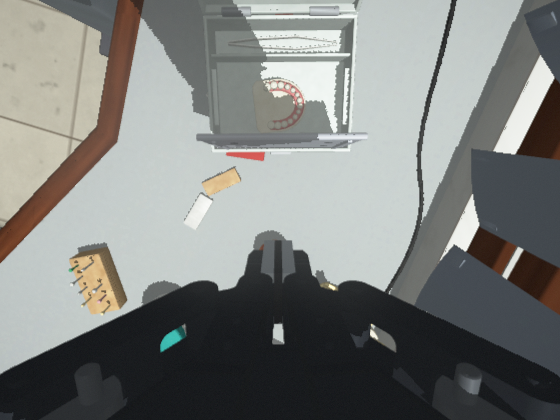

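View pics/c1.png

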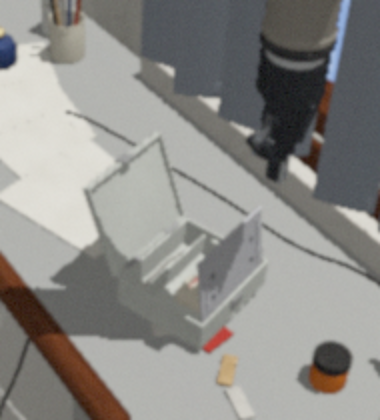

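Run:
```python
from h import *
r=bot.read_camera('wrist')
W,F,C=model([.4905,-.1806,.3056,1.4355,1.9639])
print('F',proj(r,F(-.072)),proj(r,F(.072)),'rim',proj(r,W((-.08,-.07,.048))),proj(r,W((.08,-.07,.048))),proj(r,W((-.08,.07,.048))),proj(r,W((.08,.07,.048))))
print('tip',proj(r,bot.get_obs()['eef_pos']))
print('z0 pt',atz(r,(265,240),.0),'z.05',atz(r,(265,240),.05))
print('flap edge at z.148', atz(r,(197,136),.148),atz(r,(367,135),.148))
```

```text
F [191.11584621 144.28748501] [360.19917447 144.45479486] rim [206.80768644 155.9348492 ] [345.57717427 156.07180271] [198.88709933  19.79939426] [353.41271205  19.95659502]
tip [275.05153516 256.01942041]
z0 pt [ 0.53373217 -0.37202014  0.        ] z.05 [ 0.52988312 -0.3525435   0.05      ]
flap edge at z.148 [ 0.44038644 -0.2420982   0.148     ] [ 0.57669202 -0.19808791  0.148     ]
```

Request:
step_arm([
  [0, 0, -0.025, 0, 0, 0, 1],
  [0, 0, -0.05, 0, 0, 0, 1],
  [0, 0, -0.075, 0, 0, 0, 1],
  [0, 0, -0.1, 0, 0, 0, 1],
  [0, 0, -0.125, 0, 0, 0, 1],
  [0, 0, -0.143, 0, 0, 0, 1],
  [0, 0, -0.143, 0, 0, 0, 1],
  [0, 0, -0.143, 0, 0, 0, 1],
])

```text
t: 5.57
eef_pos: [0.5196, -0.2736, 0.128]
tool_rot: [-0.001, 0.591, 0.807, -0.0]
contact_force: [1.0, 0.2, 1.4]
gripper_width: 0.0
```

Run:
```python
from h import *
snap('wrist','w2')
```

```text
(no output)
```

View pics/w2.png

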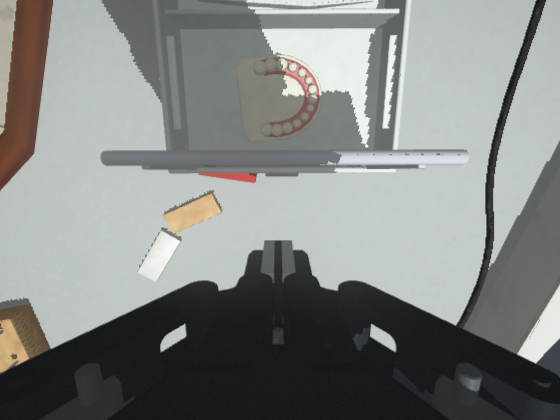

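The fingers are about 30 mm behind the flap, whose edge is at row 158 in the wrist view, and centred on it. I'll push along the arc.

Request:
step_arm([
  [-0.0024, 0.0076, -0.001, 0, 0, 0, 1],
  [-0.0048, 0.015, -0.003, 0, 0, 0, 1],
  [-0.0072, 0.023, -0.005, 0, 0, 0, 1],
  [-0.009, 0.029, -0.006, 0, 0, 0, 1],
  [-0.011, 0.035, -0.007, 0, 0, 0, 1],
  [-0.013, 0.041, -0.008, 0, 0, 0, 1],
  [-0.0148, 0.047, -0.01, 0, 0, 0, 1],
  [-0.0166, 0.053, -0.012, 0, 0, 0, 1],
  [-0.0184, 0.058, -0.014, 0, 0, 0, 1],
])

```text
t: 6.37
eef_pos: [0.5011, -0.2164, 0.1141]
tool_rot: [0.0, 0.592, 0.806, 0.0]
contact_force: [1.1, -1.1, 0.2]
gripper_width: -0.001
```

Request:
step_arm([
  [-0.0016, 0.005, -0.003, 0, 0, 0, 1],
  [-0.0032, 0.01, -0.007, 0, 0, 0, 1],
  [-0.0048, 0.015, -0.0115, 0, 0, 0, 1],
  [-0.006, 0.0195, -0.0165, 0, 0, 0, 1],
  [-0.0072, 0.0235, -0.0215, 0, 0, 0, 1],
  [-0.0084, 0.027, -0.0268, 0, 0, 0, 1],
  [-0.0084, 0.027, -0.0268, 0, 0, 0, 1],
])

```text
t: 6.95
eef_pos: [0.4919, -0.1889, 0.0862]
tool_rot: [-0.001, 0.591, 0.806, -0.0]
contact_force: [-0.5, 0.2, -0.6]
gripper_width: 0.001
```

Run:
```python
from h import *
snap('wrist','w3')
```

```text
(no output)
```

View pics/w3.png

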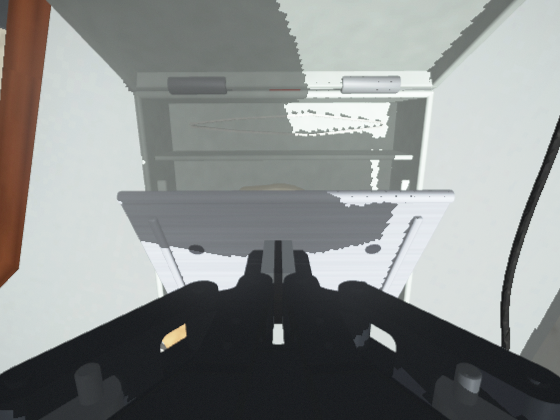

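The flap is following, now at about 30°. I'll continue down.

Request:
step_arm([
  [-0.0008, 0.0025, -0.005, 0, 0, 0, 1],
  [-0.0015, 0.005, -0.01, 0, 0, 0, 1],
  [-0.002, 0.007, -0.015, 0, 0, 0, 1],
  [-0.0025, 0.0085, -0.02, 0, 0, 0, 1],
  [-0.003, 0.0095, -0.025, 0, 0, 0, 1],
  [-0.003, 0.0095, -0.029, 0, 0, 0, 1],
  [-0.003, 0.01, -0.032, 0, 0, 0, 1],
  [-0.003, 0.01, -0.034, 0, 0, 0, 1],
  [-0.003, 0.01, -0.034, 0, 0, 0, 1],
])

```text
t: 7.75
eef_pos: [0.4896, -0.1801, 0.053]
tool_rot: [-0.0, 0.592, 0.806, -0.0]
contact_force: [-0.4, -0.2, -0.9]
gripper_width: 0.004
```

Request:
step_arm([
  [0, 0, -0.001, 0, 0, 0, 1],
  [0, 0, -0.002, 0, 0, 0, 1],
  [0, 0, -0.003, 0, 0, 0, 1],
  [0, 0, -0.003, 0, 0, 0, 1],
])

```text
t: 8.08
eef_pos: [0.4899, -0.1801, 0.0505]
tool_rot: [0.0, 0.592, 0.806, 0.0]
contact_force: [-0.7, 0.2, -0.3]
gripper_width: 0.002
```

Request:
step_arm([
  [0, 0, -0.001, 0, 0, 0, 1],
  [0, 0, -0.001, 0, 0, 0, 1],
  [0, 0, -0.001, 0, 0, 0, 1],
])

```text
t: 8.33
eef_pos: [0.49, -0.1802, 0.05]
tool_rot: [0.0, 0.592, 0.806, 0.0]
contact_force: [-1.6, 1.7, 7.4]
gripper_width: -0.004
```

Request:
step_arm([
  [0, 0, -0.001, 0, 0, 0, 1],
  [0, 0, -0.001, 0, 0, 0, 1],
  [0, 0, -0.001, 0, 0, 0, 1],
])

```text
t: 8.58
eef_pos: [0.4901, -0.1802, 0.0499]
tool_rot: [0.0, 0.592, 0.806, 0.001]
contact_force: [-3.8, 2.3, 17.3]
gripper_width: -0.0
```

The force rose to 17 N with the tip stalled at z = 0.050, so the flap is on its end stop. I'll lift straight up and look.

Request:
step_arm([
  [0, 0, 0.01, 0, 0, 0, 1],
  [0, 0, 0.04, 0, 0, 0, 1],
  [0, 0, 0.08, 0, 0, 0, 1],
  [0, 0, 0.12, 0, 0, 0, 1],
  [0, 0, 0.16, 0, 0, 0, 1],
  [0, 0, 0.19, 0, 0, 0, 1],
  [0, 0, 0.21, 0, 0, 0, 1],
  [0, 0, 0.22, 0, 0, 0, 1],
  [0, 0, 0.22, 0, 0, 0, 1],
])

```text
t: 9.33
eef_pos: [0.491, -0.1804, 0.2706]
tool_rot: [0.002, 0.592, 0.806, 0.001]
contact_force: [0.6, -0.3, 0.1]
gripper_width: -0.001
```

Run:
```python
from h import *
snap('wrist','w4'); r=bot.read_camera('scene'); cv2.imwrite('pics/c4.png',cv2.resize(r['color'][130:300,230:420],None,fx=3,fy=3,interpolation=cv2.INTER_CUBIC)[:,:,::-1])
print(bot.get_obs()['eef_pos'])
```

```text
[ 0.48936068 -0.17970606  0.26755087]
```

View pics/w4.png

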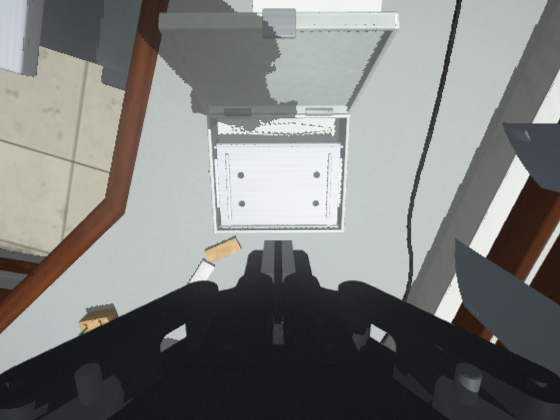

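View pics/c4.png

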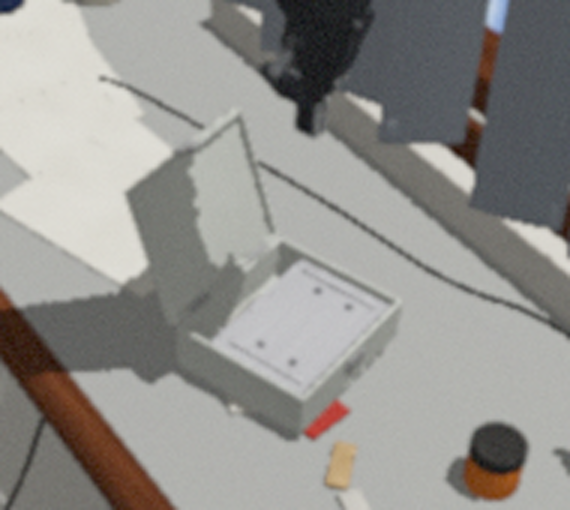

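Flap lies flat and the cover stays open. Quick check of the cover edge's position with the wrist view.

Run:
```python
from h import *
r=bot.read_camera('wrist')
for z in (.175,.181,.187): print(z,atz(r,(160,14),z),atz(r,(398,12),z))
for uv in [(214,234),(345,233),(208,117),(350,117)]: print(atz(r,uv,.056))
print(bot.get_obs()['eef_pos'])
```

```text
0.175 [ 0.37369745 -0.07360332  0.175     ] [ 0.5272051 -0.02411    0.175    ]
0.181 [ 0.37618267 -0.07470508  0.181     ] [ 0.52578381 -0.02647128  0.181     ]
0.187 [ 0.37866789 -0.07580684  0.187     ] [ 0.52436253 -0.02883256  0.187     ]
[ 0.43642622 -0.2666767   0.056     ]
[ 0.58853846 -0.2173804   0.056     ]
[ 0.39586479 -0.1353148   0.056     ]
[ 0.54561345 -0.08820311  0.056     ]
[ 0.48899156 -0.17964795  0.2669622 ]
```

Request:
step_arm([
  [-0.004, 0.03, 0, 0, 0, 0, 1],
  [-0.008, 0.06, 0, 0, 0, 0, 1],
  [-0.012, 0.09, 0, 0, 0, 0, 1],
  [-0.016, 0.12, 0, 0, 0, 0, 1],
  [-0.02, 0.15, 0, 0, 0, 0, 1],
  [-0.024, 0.175, 0, 0, 0, 0, 1],
  [-0.024, 0.186, 0, 0, 0, 0, 1],
  [-0.024, 0.186, 0, 0, 0, 0, 1],
  [-0.024, 0.186, 0, 0, 0, 0, 1],
])

```text
t: 10.23
eef_pos: [0.4655, 0.0052, 0.2676]
tool_rot: [-0.0, 0.592, 0.806, -0.001]
contact_force: [0.4, -1.0, 0.7]
gripper_width: 0.004
```

Request:
step_arm([
  [0, 0, -0.02, 0, 0, 0, 1],
  [0, 0, -0.04, 0, 0, 0, 1],
  [0, 0, -0.06, 0, 0, 0, 1],
  [0, 0, -0.08, 0, 0, 0, 1],
  [0, 0, -0.1, 0, 0, 0, 1],
  [0, 0, -0.114, 0, 0, 0, 1],
  [0, 0, -0.114, 0, 0, 0, 1],
  [0, 0, -0.114, 0, 0, 0, 1],
])

```text
t: 10.9
eef_pos: [0.4655, 0.0038, 0.154]
tool_rot: [-0.0, 0.593, 0.805, -0.001]
contact_force: [0.4, -0.3, 0.0]
gripper_width: -0.005
```

Run:
```python
from h import *
snap('wrist','w5'); r=bot.read_camera('scene'); cv2.imwrite('pics/c5.png',cv2.resize(r['color'][130:300,230:420],None,fx=3,fy=3,interpolation=cv2.INTER_CUBIC)[:,:,::-1])
print(bot.get_obs()['eef_pos'])
```

```text
[0.4666     0.00479734 0.15527147]
```

View pics/w5.png

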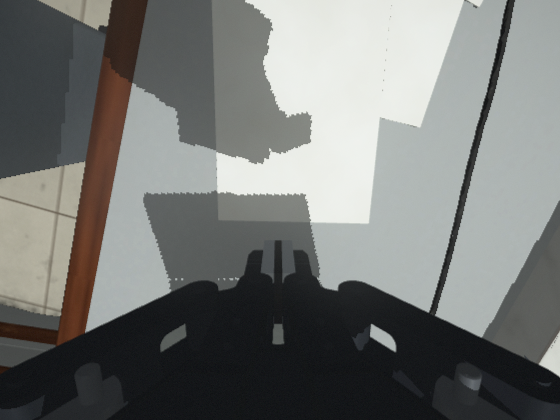

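View pics/c5.png

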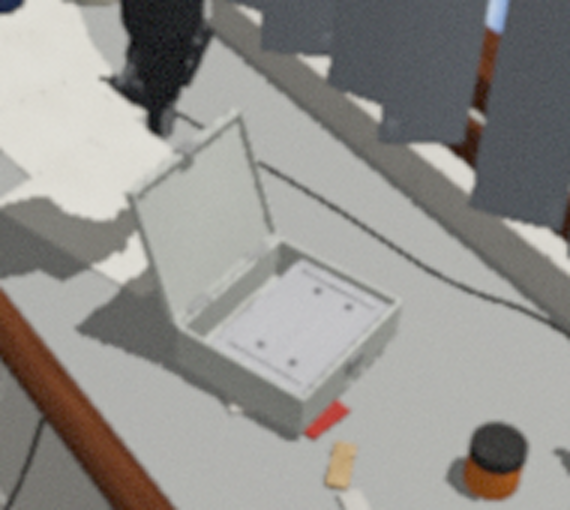

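The tip is behind the cover. I'll push towards the case's -y.

Request:
step_arm([
  [0.003, -0.0095, 0, 0, 0, 0, 1],
  [0.006, -0.019, 0, 0, 0, 0, 1],
  [0.009, -0.0286, 0, 0, 0, 0, 1],
  [0.011, -0.035, 0, 0, 0, 0, 1],
  [0.013, -0.0415, 0, 0, 0, 0, 1],
  [0.015, -0.048, 0, 0, 0, 0, 1],
  [0.017, -0.0545, 0, 0, 0, 0, 1],
  [0.019, -0.061, 0, 0, 0, 0, 1],
  [0.021, -0.0675, 0, 0, 0, 0, 1],
  [0.023, -0.074, 0, 0, 0, 0, 1],
])

```text
t: 11.83
eef_pos: [0.4895, -0.0685, 0.1555]
tool_rot: [0.0, 0.592, 0.806, 0.001]
contact_force: [-6.6, 2.7, 23.2]
gripper_width: -0.006
```

Request:
step_arm([
  [0.002, -0.0065, 0, 0, 0, 0, 1],
  [0.004, -0.013, 0, 0, 0, 0, 1],
  [0.006, -0.0195, 0, 0, 0, 0, 1],
  [0.008, -0.026, 0, 0, 0, 0, 1],
  [0.01, -0.032, 0, 0, 0, 0, 1],
  [0.012, -0.038, -0.001, 0, 0, 0, 1],
  [0.0138, -0.0435, -0.003, 0, 0, 0, 1],
  [0.0155, -0.049, -0.005, 0, 0, 0, 1],
  [0.0172, -0.054, -0.007, 0, 0, 0, 1],
  [0.0188, -0.059, -0.01, 0, 0, 0, 1],
])

```text
t: 12.67
eef_pos: [0.5077, -0.1278, 0.1442]
tool_rot: [-0.0, 0.592, 0.806, -0.0]
contact_force: [-0.1, 0.7, 1.0]
gripper_width: 0.0
```

Run:
```python
from h import *
snap('wrist','w6'); r=bot.read_camera('scene'); cv2.imwrite('pics/c6.png',cv2.resize(r['color'][130:300,230:420],None,fx=3,fy=3,interpolation=cv2.INTER_CUBIC)[:,:,::-1])
```

```text
(no output)
```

View pics/c6.png

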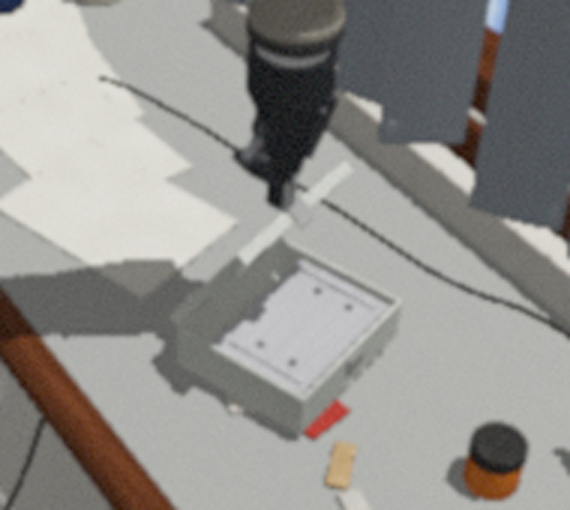

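Cover is at about 58° and following the tip. The force reading is 1 N, after a brief 23 N earlier. I'll continue down the arc.

Request:
step_arm([
  [0.0018, -0.0057, -0.002, 0, 0, 0, 1],
  [0.0036, -0.0114, -0.004, 0, 0, 0, 1],
  [0.0054, -0.017, -0.0065, 0, 0, 0, 1],
  [0.0072, -0.023, -0.009, 0, 0, 0, 1],
  [0.0087, -0.0277, -0.013, 0, 0, 0, 1],
  [0.0102, -0.0324, -0.0175, 0, 0, 0, 1],
  [0.0116, -0.0368, -0.0225, 0, 0, 0, 1],
  [0.0128, -0.0406, -0.028, 0, 0, 0, 1],
  [0.0138, -0.0439, -0.033, 0, 0, 0, 1],
  [0.0147, -0.0468, -0.038, 0, 0, 0, 1],
])

```text
t: 13.6
eef_pos: [0.5226, -0.1746, 0.106]
tool_rot: [0.0, 0.592, 0.806, -0.0]
contact_force: [-0.0, -1.0, 1.6]
gripper_width: 0.002
```

Request:
step_arm([
  [0.001, -0.003, -0.005, 0, 0, 0, 1],
  [0.0017, -0.0055, -0.01, 0, 0, 0, 1],
  [0.0023, -0.0075, -0.015, 0, 0, 0, 1],
  [0.0028, -0.009, -0.02, 0, 0, 0, 1],
  [0.0033, -0.0105, -0.025, 0, 0, 0, 1],
  [0.0036, -0.0115, -0.029, 0, 0, 0, 1],
  [0.0038, -0.012, -0.032, 0, 0, 0, 1],
  [0.0038, -0.012, -0.032, 0, 0, 0, 1],
])

```text
t: 14.27
eef_pos: [0.5257, -0.1859, 0.0738]
tool_rot: [-0.001, 0.592, 0.806, -0.0]
contact_force: [0.9, -0.0, 0.0]
gripper_width: 0.001
```

Request:
step_arm([
  [0, 0, -0.002, 0, 0, 0, 1],
  [0, 0, -0.004, 0, 0, 0, 1],
  [0, 0, -0.005, 0, 0, 0, 1],
  [0, 0, -0.005, 0, 0, 0, 1],
])

```text
t: 14.6
eef_pos: [0.526, -0.1858, 0.0694]
tool_rot: [-0.0, 0.592, 0.806, -0.0]
contact_force: [0.3, 0.5, -0.3]
gripper_width: 0.006
```

Request:
step_arm([
  [0, 0, -0.001, 0, 0, 0, 1],
  [0, 0, -0.0015, 0, 0, 0, 1],
  [0, 0, -0.0015, 0, 0, 0, 1],
])

```text
t: 14.85
eef_pos: [0.5262, -0.1859, 0.0681]
tool_rot: [0.0, 0.592, 0.806, 0.0]
contact_force: [-0.7, -1.4, 1.9]
gripper_width: -0.002
```

Request:
step_arm([
  [0, 0, -0.0005, 0, 0, 0, 1],
  [0, 0, -0.001, 0, 0, 0, 1],
  [0, 0, -0.001, 0, 0, 0, 1],
])

```text
t: 15.1
eef_pos: [0.5262, -0.1859, 0.0679]
tool_rot: [-0.0, 0.592, 0.806, 0.0]
contact_force: [-4.2, 0.5, 11.1]
gripper_width: -0.001
```

Request:
step_arm([
  [0, 0, -0.0005, 0, 0, 0, 1],
  [0, 0, -0.0005, 0, 0, 0, 1],
  [0, 0, -0.0005, 0, 0, 0, 1],
])

```text
t: 15.35
eef_pos: [0.5262, -0.1859, 0.0678]
tool_rot: [-0.0, 0.592, 0.806, 0.001]
contact_force: [-4.3, 1.3, 15.6]
gripper_width: 0.003
```

The tip stalled at z = 0.068, which is the shut height, at 15.6 N. I'll lift off and check.

Request:
step_arm([
  [0, 0, 0.01, 0, 0, 0, 1],
  [0, 0, 0.04, 0, 0, 0, 1],
  [0, 0, 0.08, 0, 0, 0, 1],
  [0, 0, 0.12, 0, 0, 0, 1],
  [0, 0, 0.16, 0, 0, 0, 1],
  [0, 0, 0.19, 0, 0, 0, 1],
  [0, 0, 0.2, 0, 0, 0, 1],
  [0, 0, 0.2, 0, 0, 0, 1],
  [0, 0, 0.2, 0, 0, 0, 1],
])

```text
t: 16.1
eef_pos: [0.5259, -0.1855, 0.2661]
tool_rot: [-0.0, 0.592, 0.806, 0.0]
contact_force: [-0.3, 0.0, 0.0]
gripper_width: -0.0
```

Run:
```python
from h import *
w=snap('wrist','w7'); r=bot.read_camera('scene'); cv2.imwrite('pics/c7.png',cv2.resize(r['color'][130:300,230:420],None,fx=3,fy=3,interpolation=cv2.INTER_CUBIC)[:,:,::-1])
W,F,C=model([.491,-.178,.3056,0,0])
print('expect wrist edge',proj(w,C(-.08)),proj(w,C(.08)),'hinge side',proj(w,C(-.08,0)),proj(w,C(.08,0)))
print('scene(crop)',(proj(r,C(-.08))-[230,130])*3,(proj(r,C(.08))-[230,130])*3)
W,F,C=model([.491,-.178,.3056,0,.06])
print('0.06',proj(w,C(-.08)),(proj(r,C(-.08))-[230,130])*3)
```

```text
expect wrist edge [181.31757307 226.22853193] [318.45745574 226.15209072] hinge side [170.39489224  99.75116887] [322.94818976  99.64064529]
scene(crop) [301.48965358 390.39548606] [401.80241084 290.1969539 ]
0.06 [179.03089188 227.82346014] [301.27450833 383.23924931]
```

View pics/w7.png

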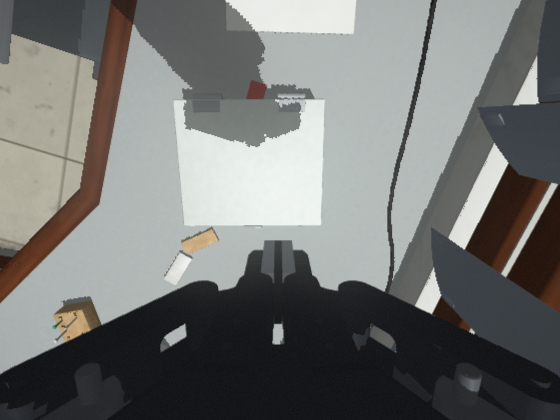

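View pics/c7.png

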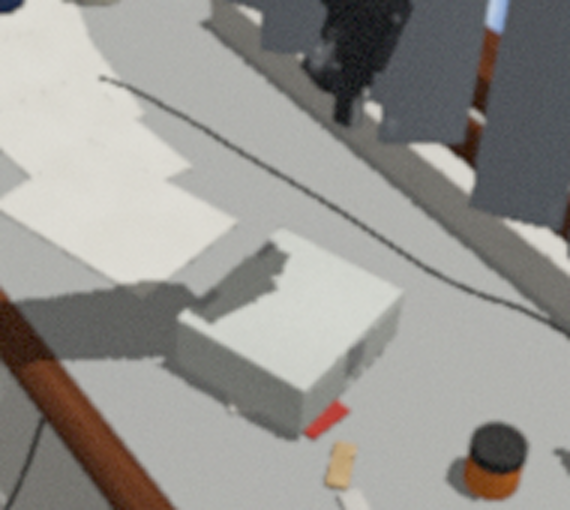

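The wrist view shows the cover flat over the case, with its edge at row 226 as predicted for shut. The scene crop shows its corners at (302,388) and (403,291), also as predicted, and the pot is still in place. Handing in.

```bash
python3 -c "
from station import bot
print(bot.get_obs()['contact_force']); print(bot.hand_in())"
```

```text
[-0.0519731  -0.82383084  0.22188222]
the job is handed in; nothing more can be done
None
```

The case is shut and the job is handed in, at about 16 s of the 48 s allowed. I folded the flap first and then pushed the cover round from behind, using only the shut fingertips.

- **Flap:** the tip stalled on the flap at z = 0.050 m with about 17 N. That is the folded height, and the picture afterwards showed the flap flat with the cover still open.
- **Cover:** the tip stalled on the cover at z = 0.068 m with about 16 N. That is the shut height, and the cover's corners match the predicted shut position in the wrist and scene views to about 3 px.
- **Surroundings:** the paste pot looks unmoved in the last scene crop. I did not re-check the bottle after the moves, but the arm stayed well above it. With the case shut, I could not see the denture or tweezers at the end. I last saw the denture in its bay just before the flap came down.
- **Forces:** the arm was clear at hand-in, with under 1 N read. While pushing the cover round, one call ended at about 24 N, mostly upward, probably where the cover's edge slid up the finger. The force is only reported at the end of each call, so I can't rule out a higher peak in between. The highest reading was under the 35 N limit.
- **Measurements:** the first two-camera fit was about 5 mm off the wrist view. I corrected it from the wrist view before moving to the cover.

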